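# Screw the last levelling foot into a desk riser

## Task

Take the foot with the oblong rubber head out of the plywood block, lower it upright down the one riser leg that has no foot, and find the start of the thread at the bottom by feel, with a light push only and never forcing it. Then screw it in clockwise until its flange sits fully home on the leg's rim, let go, and leave everything else where it is.

Things in the scene. Friction and masses are not known exactly. Their poses are not given: they have to be found in the camera images.
- foot_grip (a point): Grip point of the foot, in its grey rubber head 48 x 28 x 34 mm (x, y, z), the only oblong head in the plywood block (the other two are round). On the stem's axis, 24 mm above the flange's underside, 14 mm below the head's top: grasp across the 28 mm, along y. x along the head's long side, z up. The foot stands upright in a pocket, flange resting on the block's top.
- foot: The same foot, 0.1 to 0.21 kg; origin on its axis at the underside of its round flange (40 mm across, 4 mm thick, below the rubber head), same axes. Below hangs a steel stem 14 mm thick and 79 mm long. The same after half a turn.
- foot_tip (a point): Lower end of the foot's stem, 79 mm below the flange's underside, 103 mm below foot_grip, same axes. Here two opposite thread lugs, 5 mm wide and 5 mm high, reach 13.5 mm from the axis along +x and -x.
- leg_mouth (a point): Centre of the open top of the one riser leg without a foot, level with its rim, 113 mm above the table; z up. Steel tube, 38 mm outside, 31 mm bore. When the foot is home, its flange lies on this rim (foot_grip 24 mm above this point). The bore is the deep well; the thread is at its bottom.
- thread_top (a point): Centre of the flat upper face of the steel thread insert in the empty leg, 64 mm below the rim: 19.6 mm hole with two opposite gaps, each some 2.3 mm wider than a lug. The gaps' direction differs each time and is not reported (these axes are the riser's). Lugs lying on this face: flange 15 mm above the rim. At a gap they drop about 10 mm onto the slot floor.
- thread_floor (a point): On the leg's axis, 75 mm below the rim, where the slot floors begin under the gaps. Right-hand thread: clockwise from above goes down 3.4 mm per rad. After the drop (flange 3 to 5 mm above the rim) 1.0 to 1.5 rad clockwise, pushing lightly to follow it down, brings the flange onto the rim; turned some 0.7 rad further the thread pulls tight and the force rises fast: stop before. It holds by itself.
- riser: Desk riser fixed upside down on the table: white board 340 x 240 x 18 mm (x, y, z), four upright steel tube legs 95 mm tall at (+-120, +-85) mm; the leg at (-120, -85) is the empty one, the others carry fitted feet reaching 38 mm above their rims. Origin under the board's centre, z up.
- block_top (a point): Centre of the top face of the plywood block, 250 x 85 x 88 mm, fixed on the table, top 88 mm above it; x along its long side. Three square pockets 34 mm wide, 84 mm deep, at x = -80, 0 and +80 mm. The foot stands in any one of them, the round-headed parts in the others.
- glide: Round-headed glide in another pocket of the block: grey head 32 mm across, top 20 mm above the block; origin at its flange's underside. Leave in place.
- stud: Round-headed steel stud in another pocket of the block: head 24 mm across, top 30 mm above the block; origin at its flange's underside. Leave in place.
- screw_carton: Small brown carton, 70 x 50 x 35 mm, lying on the riser's board between the legs; origin under its centre. Leave in place.
- tape_roll: Roll of clear tape lying flat, 96 mm across, 50 mm high; origin under its centre. Leave in place.
- screwdriver: Screwdriver lying on the table beyond the block; not needed. Leave in place.
- mug: White mug, 80 mm across, 90 mm high; origin under its centre. Leave in place.
- small_carton: Brown carton 120 x 90 x 70 mm on the table; origin under its centre. Leave in place.
- labels: Stack of label sheets 100 x 150 x 20 mm; origin under its centre. Leave in place.
Things that resemble listed ones, but are neither listed nor needed, are in the scene too. Leave any blue or green look-alike of the foot alone.

How it is judged:
On the way, in this order (a step that is already met when the one before it is completed fails the run):
1. the foot is lifted clear of the plywood block, upright (z of foot_grip in the frame of block_top above 0.11 m and angle between foot_grip's own z axis and vertical below 0.2 rad), for 0.1 s.
2. the thread is started: the foot stands in the leg with its lugs dropped through the insert's gaps (flange less than 8 mm above the rim) (z of foot_grip in the frame of leg_mouth below 0.032 m and horizontal distance between foot_grip and leg_mouth below 0.005 m), for 0.1 s.
At the end, for the whole second after the job is handed in: The foot is screwed home in the empty leg: flange on the rim to within 1.3 mm, axis within 4 mm of the leg's, tilted less than 0.05 rad, at rest and released; everything else in place (z of foot_grip in the frame of leg_mouth between 0.0225 and 0.0253 m and horizontal distance between foot_grip and leg_mouth below 0.004 m and angle between foot_grip's own z axis and vertical below 0.05 rad and linear speed of foot below 0.01 m/s and contact force between the fingers and foot below 0.1 N); the robot touches nothing.
It fails at once if the foot is forced against the leg or its thread with more than 40 N (contact force between foot and riser above 40 N).
It fails at once if another loose thing is moved by more than 30 mm (distance of any of glide, stud, screw_carton, tape_roll, screwdriver, mug, small_carton, labels from where it was at the start of the episode above 0.03 m).
It also fails if it takes over 72 s, if anything falls off the work surface, if the arm or the gripper's body presses on something with over 40 N, if the wrist force passes 120 N, or if a joint passes its speed limit or range.

## Robot

A 6-joint arm with a two-finger parallel gripper is mounted at the origin on the work surface. World frame = base frame: x ahead of the robot, y to its left, z up, the work surface at z = 0. Lengths are in m, angles in rad, forces in N, time in s.
With the tool pointing down it reaches from about 0.25 to 0.725 m from the base axis. Payload 4 kg.
Tool frame: the origin (TCP) lies midway between the tips of the shut fingers; the grasp point (between the pads) lies 19 mm behind it; y points along the fingers, x is the direction in which the jaws open and shut, and the axes are right-handed (so a half turn about y gives the same grasp; the last joint's range is limited). The gripper opens to 85 mm and grips with 20 to 120 N. Pads are 22 mm wide; open, the fingers measure 114 mm over their backs; the gripper's body (76 mm by 85 mm) begins 54 mm behind the grasp point. The pads swing forward as they close: fully open they stand 13 mm farther back than shut.
Start: joints at [1.165, 0.241, 0.005, 1.335, 0, 1.571], TCP at [0.197, 0.459, 0.231] pointing down, gripper open.
Joint ranges: [-2.72, 2.72], [-1.05, 1.87], [-1.09, 1.28], [-1.99, 2.15], [-1.42, 1.44], [-3.14, 3.14]. Speed limits (rad/s): [2.79, 2.79, 3.14, 3.14, 3.14, 3.14].

## Interface

Orientations are given as a unit quaternion [x, y, z, w].
In Python, from workcell import bot gives the robot as it stands. The module is installed in compiled form; this text tells all that it offers.
- The arm moves only by the shell command python3 -m inch 'ROWS'. ROWS is text: rows parted by semicolons, each of 7 numbers parted by spaces: the turn, a rotation vector about the tool's x, y, z in degrees, then the shift along the tool's x, y, z in mm, then the closure, from 0 (fully open) to 1 (shut). In form: ax ay az dx dy dz fingers; .... A call has 1 to 12 rows; each row shifts and turns the commanded pose from where the row before left it, along the tool's axes as they then stand; what a row does not reach is not made up. A row lasts 1/8 s, in which the tool goes at most 62.5 mm and 10.7 degrees, less where a joint would pass 70% of its speed; a pose out of reach is approached as far as the arm can. A call with a gripper value outside its range is refused whole. The fingers move at their own pace and stop on an object; the grip force is fixed at half the most. Time passes only in rows, so rows that do not move let the fingers close. It gives the time, the measured TCP pose, the force and the opening at its end, in the units of the state.
- bot.get_obs(): the state, without advancing time (a new reading comes with each control period).
- bot.camera(name): name is "scene" or "top" or "wrist"; returns a dict with "color" (420x560x3 uint8, blue, green, red), "fx", "fy", "cx", "cy" (pixels), "k1" (the pictures are not rectified: a ray, as slopes to the right and down, at radius r is drawn at 1 + k1 r^2 times it, then the intrinsics apply), "extrinsics" (4x4, takes a point from world to camera coordinates). Camera axes: x right, y up, looking along -z (the intrinsics and any distortion apply to the point x, -y, -z); pixel columns grow to the right and rows downward; lengths in m; the calibration is good to about 2 mm. A picture is of the moment at which its call begins. There is no depth.
- bot.job_done(): hands the job in, once; it reports no verdict.
Trained networks look in the newest picture that a camera, given by its name, has taken for a name from the list of things; names that differ only in an ending like _2 or _b are one class to them, and where a whole thing is asked for, a point or a joint stands for the part that bears it (a point fixed in the world has none). Each returns a list of dicts, best first, with "conf" (0 to 1); they miss things now and then, are a little off and sometimes report something else, mostly with a low value. They report only what shows in the picture. A call takes as long as a camera call. They do not tell look-alikes from the thing itself.
- bot.look_for(name, camera): "extent" ([left, top, right, bottom] in pixels, round what is visible of it).
- bot.cut_out(name, camera): "region" (420x560 bool, what is visible of it) and "extent" ([left, top, right, bottom] in pixels, round what is visible of it).
- bot.spot_point(name, camera): "point" ([column, row] in pixels: a listed point, or the origin of a listed thing).
The state is a dict: "clock": time; "joint_pos": joint angles; "joint_vel": joint speeds; "tau": joint torques, N m; "eef_pos": TCP position; "tool_rot": TCP orientation; "ft_force": force on the tool from outside, world axes, zero at the start; "ft_torque": the same for the moment, N m; "grip_width": finger opening in m.
Only numpy, scipy, OpenCV 4.12 (cv2) and the standard library are available. Lean on these libraries where they do the work, as an engineer would, in place of code of your own. Each camera call takes 0.05 s, during which the arm holds its last target.

## Working session

There is one attempt and no reset: what is moved stays moved. The work goes in short steps, Python scripts to look and compute and a shell command to move; the robot and the scene stay as the last step left them, time stands still between calls to the robot, and variables do not carry over. Pictures are saved under pics/ and viewed, and the job is handed in when it is done.

```bash
mkdir -p pics; ls; cat > h.py <<'E'
import numpy as np, cv2
from workcell import bot
from scipy.spatial.transform import Rotation as R
def cam(n,fn=None):
    c=bot.camera(n)
    if fn: cv2.imwrite('pics/'+fn,c['color'])
    return c
def ray(c,u,v):
    x=(u-c['cx'])/c['fx'];y=(v-c['cy'])/c['fy']
    rd=np.hypot(x,y);r=rd
    for _ in range(30): r=rd/(1+c['k1']*r*r)
    s=r/rd if rd>0 else 1
    d=np.array([x*s,-y*s,-1.0]);E=np.array(c['extrinsics'])
    return -E[:3,:3].T@E[:3,3], E[:3,:3].T@d
def atz(c,u,v,z):
    o,d=ray(c,u,v);t=(z-o[2])/d[2];return o+t*d
def proj(c,p):
    E=np.array(c['extrinsics']);q=E[:3,:3]@np.array(p)+E[:3,3]
    x=q[0]/-q[2];y=-q[1]/-q[2];f=1+c['k1']*(x*x+y*y)
    return np.array([c['cx']+c['fx']*x*f,c['cy']+c['fy']*y*f])
E
python3 - <<'E'
from h import *
np.set_printoptions(precision=4,suppress=True)
o=bot.get_obs();print(o)
for n in ['scene','top','wrist']:
    c=cam(n,n+'0.png');print(n,c['fx'],c['cx'],c['cy'],c['k1'],ray(c,280,210))
    for t in ['foot_grip','leg_mouth','block_top','riser','foot']:
        print(t,[(np.round(d['point'],1),round(d['conf'],2)) for d in bot.spot_point(t,n)][:4])
    print([(np.round(d['extent']),round(d['conf'],2)) for d in bot.look_for('foot',n)])
E
```

```text
pics
{'clock': 0.0, 'joint_pos': array([1.165 , 0.2414, 0.0037, 1.3352, 0.    , 1.5708]), 'joint_vel': array([ 0.0002,  0.002 ,  0.0014, -0.0009, -0.0002,  0.0004]), 'tau': array([ -0.0009, -37.2318,  25.241 ,   0.0169,   0.0001,   0.    ]), 'eef_pos': array([0.1971, 0.4588, 0.2304]), 'tool_rot': array([ 0.5909,  0.3884, -0.3896, -0.5901]), 'ft_force': array([ 0.2417, -0.7109,  0.2966]), 'ft_torque': array([-0.0244,  0.0216,  0.0126]), 'grip_width': 0.08543874359300485}
scene 444.3421064507737 282.29080077502795 203.72921455548757 -0.09443977043156958 (array([ 0.9223, -0.6205,  1.0876]), array([-0.3027,  0.536 , -0.7882]))
foot_grip [(array([169. , 255.3]), 0.83), (array([198.4, 275.1]), 0.81), (array([325.3, 206.5]), 0.39)]
leg_mouth []
block_top [(array([224.1, 297.7]), 0.84)]
riser [(array([328. , 209.8]), 0.94)]
foot [(array([199.7, 282.7]), 0.89), (array([169.9, 260.8]), 0.8), (array([237.9, 262.2]), 0.61)]
[(array([159., 252., 177., 277.]), 0.69), (array([225., 250., 247., 278.]), 0.68), (array([190., 272., 212., 290.]), 0.6), (array([297., 122., 323., 152.]), 0.43)]
top 481.17661531662657 284.1400990847313 215.46653638842324 -0.03867029644774407 (array([0.318 , 0.0751, 1.8229]), array([ 0.1499, -0.0033, -0.9888]))
foot_grip [(array([360.1, 274. ]), 0.65), (array([364.2, 238.9]), 0.52), (array([335.4, 230.7]), 0.5)]
leg_mouth [(array([272.7, 225.8]), 0.97), (array([362.6, 219.1]), 0.67)]
block_top [(array([363.1, 219. ]), 0.63)]
riser [(array([249.3, 203.5]), 0.87)]
foot [(array([357.5, 270.2]), 0.71), (array([364.2, 245.2]), 0.55), (array([335.4, 228.1]), 0.51)]
[(array([352., 266., 369., 279.]), 0.64), (array([361., 237., 372., 246.]), 0.58), (array([331., 221., 342., 236.]), 0.58)]
wrist 343.1120289574072 276.73464337095896 209.15353598535071 0.00546278077643879 (array([0.1339, 0.4874, 0.3742]), array([ 0.2557, -0.1005, -0.9616]))
foot_grip []
leg_mouth []
block_top []
riser []
foot []
[]
```

View pics/scene0.png

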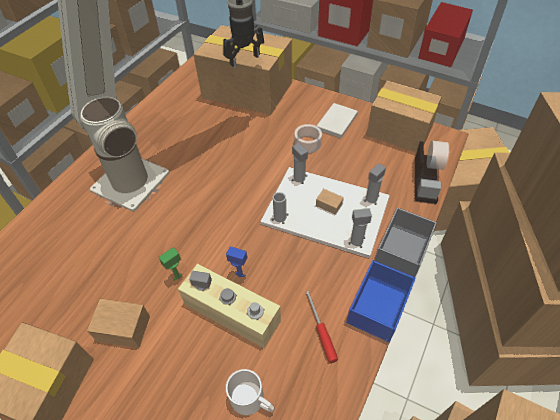

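View pics/top0.png

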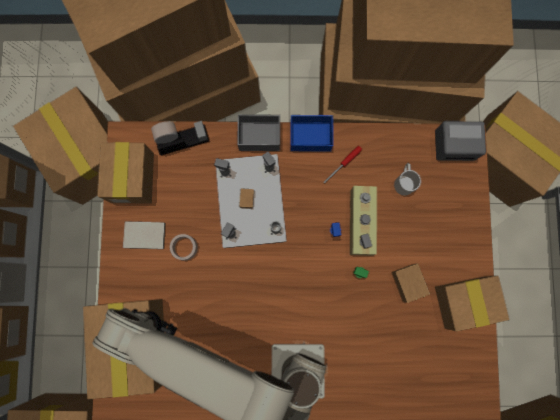

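```bash
python3 - <<'E'
import cv2
a=cv2.imread('pics/scene0.png')[200:330,130:300];cv2.imwrite('pics/sc_crop.png',cv2.resize(a,None,fx=4,fy=4,interpolation=cv2.INTER_CUBIC))
a=cv2.imread('pics/top0.png')[130:290,180:400];cv2.imwrite('pics/top_crop.png',cv2.resize(a,None,fx=3.6,fy=3.6,interpolation=cv2.INTER_CUBIC))
E
```

```text
(no output)
```

View pics/sc_crop.png

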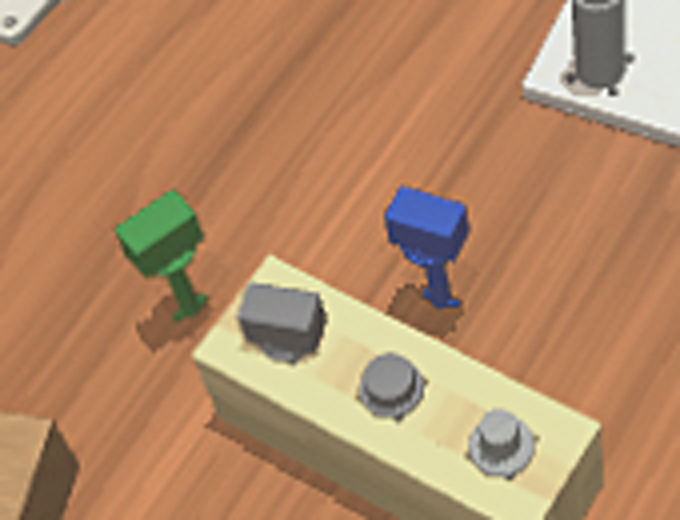

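View pics/top_crop.png

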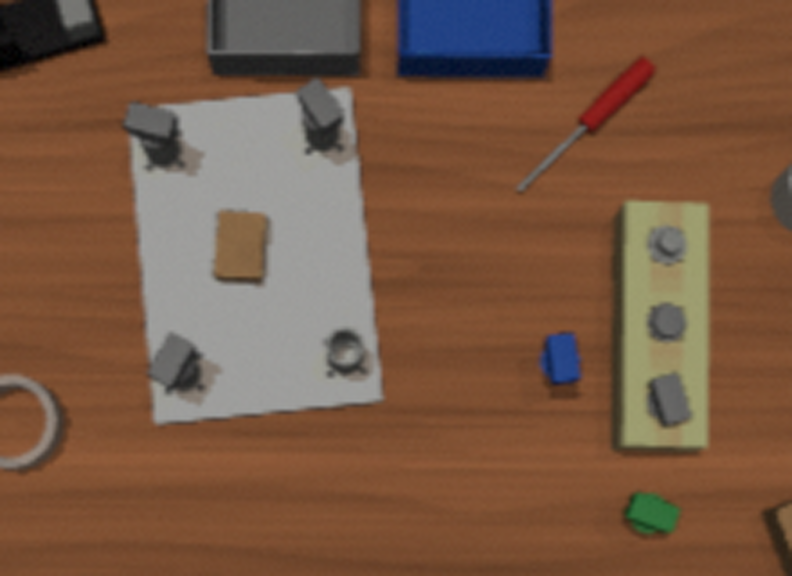

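Candidates: the grey oblong head in the block (scene ~199,277 / top ~366,240), the blue head (scene 237,258 / top 335,230) and the green head (scene 170,258 / top 360,273). Only the grey one stands in a pocket of the block and is oblong; the crop confirms it. The other two pockets hold round heads. The empty leg is at scene ~(280,205) / top ~(276,228).

```bash
python3 - <<'E'
from h import *
np.set_printoptions(precision=4,suppress=True)
C=bot.camera('top');S=bot.camera('scene')
print('block corners top', [atz(C,180+u/3.6,130+v/3.6,0.088)[:2] for u,v in [(624,202),(708,205),(706,446),(620,446)]])
print('head top ctr',atz(C,180+670/3.6,130+398/3.6,0.126))
print('head scene top corners',[atz(S,130+u/4,200+v/4,0.126)[:2] for u,v in [(247,285),(320,290),(310,332),(241,320)]])
print('leg top',atz(C,180+346/3.6,130+350/3.6,0.113), atz(C,272.7,225.8,.113))
print('leg scene',atz(S,280,196,0.113))
print('board corners',[atz(C,180+u/3.6,130+v/3.6,0.018)[:2] for u,v in [(131,106),(352,88),(381,401),(155,423)]])
for cn in ['top','scene']:
  for n in ['foot_grip','leg_mouth','thread_top','glide','stud']:
    c=C if cn=='top' else S
    z={'foot_grip':.112,'leg_mouth':.113,'thread_top':.049,'glide':.088,'stud':.088}[n]
    print(cn,n,[(np.round(d['point'],1),round(d['conf'],2),atz(c,*d['point'],z)[:2]) for d in bot.spot_point(n,cn)])
a=S['color'][160:240,250:400];cv2.imwrite('pics/leg.png',cv2.resize(a,None,fx=5,fy=5,interpolation=cv2.INTER_CUBIC))
E
```

```text
block corners top [array([ 0.6718, -0.2003]), array([ 0.6693, -0.2866]), array([ 0.4228, -0.2791]), array([ 0.4225, -0.1924])]
head top ctr [ 0.4676 -0.2367  0.126 ]
head scene top corners [array([ 0.4476, -0.2384]), array([ 0.4903, -0.2201]), array([ 0.5011, -0.2477]), array([ 0.4585, -0.2606])]
leg top [0.515  0.0829 0.113 ] [0.52   0.0951 0.113 ]
leg scene [0.5242 0.0869 0.113 ]
board corners [array([0.7871, 0.3149]), array([0.8085, 0.0787]), array([0.4725, 0.0464]), array([0.4482, 0.2818])]
top foot_grip [(array([360.8, 272.1]), 0.7, array([ 0.3566, -0.2183])), (array([339.6, 229.9]), 0.64, array([ 0.5067, -0.1446])), (array([275.8, 226. ]), 0.45, array([0.5195, 0.084 ])), (array([367.6, 240.5]), 0.42, array([ 0.4691, -0.2446]))]
top leg_mouth [(array([276.1, 225.8]), 0.73, array([0.5201, 0.083 ]))]
top thread_top [(array([274.2, 228.4]), 0.97, array([0.5179, 0.0902]))]
top glide [(array([365.3, 219.6]), 0.38, array([ 0.5476, -0.2422]))]
top stud [(array([365.9, 197.9]), 0.61, array([ 0.628 , -0.2459]))]
scene foot_grip [(array([168. , 255.7]), 0.89, array([ 0.3584, -0.2234])), (array([235.9, 255.4]), 0.82, array([ 0.5158, -0.1406])), (array([199.1, 279.4]), 0.61, array([ 0.4706, -0.2436])), (array([280.5, 213.2]), 0.36, array([0.5541, 0.0336]))]
scene leg_mouth [(array([278.6, 195.2]), 0.75, array([0.5193, 0.0878]))]
scene thread_top [(array([276.9, 211.7]), 0.87, array([0.5182, 0.0759])), (array([253.9, 311.7]), 0.44, array([ 0.6174, -0.232 ]))]
scene glide [(array([229.8, 299.5]), 0.72, array([ 0.5594, -0.2459]))]
scene stud [(array([252. , 312.5]), 0.6, array([ 0.6258, -0.2506]))]
```

View pics/leg.png

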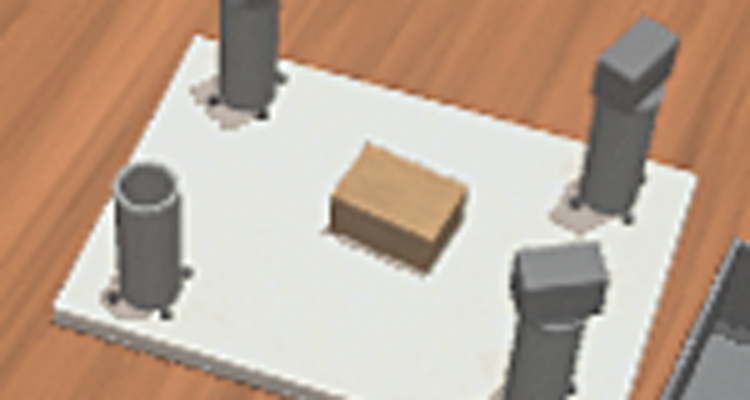

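```bash
cat >> h.py <<'E'
np.set_printoptions(precision=4,suppress=True)
def state():
    o=bot.get_obs();M=R.from_quat(o['tool_rot']).as_matrix()
    print('t',round(o['clock'],2),'tcp',o['eef_pos'],'F',o['ft_force'].round(1),'T',o['ft_torque'].round(2),'w',round(o['grip_width'],4),'q6',o['joint_pos'][5].round(2))
    print('x',M[:,0],'y',M[:,1],'z',M[:,2],'jaw deg',np.degrees(np.arctan2(M[1,0],M[0,0])).round(2))
    return o,M
def togo(target,jaw=None):
    o,M=state()
    d=M.T@(np.array(target)-o['eef_pos'])*1000;print('shift tool mm',d.round(1))
    if jaw is not None:
        a=np.degrees(np.arctan2(M[1,0],M[0,0]));e=(jaw-a+90)%180-90
        print('world ccw turn needed',e.round(2),' -> ay =',(-e).round(2))
E
python3 -c "
from h import *
togo([0.45,-0.24,0.27],110)"
```

```text
t 1.65 tcp [0.1974 0.4594 0.2313] F [-0.5  0.3 -0.4] T [ 0.02  0.03 -0.03] w 0.0856 q6 1.57
x [ 0.3948  0.9188 -0.0001] y [-0.     -0.0001 -1.    ] z [-0.9188  0.3948 -0.    ] jaw deg 66.75
shift tool mm [-542.8  -38.7 -508.2]
world ccw turn needed 43.25  -> ay = -43.25
```

```bash
python3 -m inch '0 10.5 0 0 0 0 0; 0 10.5 0 0 0 0 0;0 10.5 0 0 0 0 0;0 10.5 0 0 0 0 0;0 10.5 0 0 0 0 0;0 10.5 0 0 0 0 0'; python3 -c "
from h import *
togo([0.44,-0.23,0.27],110)"
```

```text
clock: 2.4
eef_pos: [0.1974, 0.4594, 0.2313]
tool_rot: [-0.707, -0.021, 0.021, 0.707]
ft_force: [0.2, -0.3, -0.2]
grip_width: 0.0851
t 2.4 tcp [0.1974 0.4594 0.2313] F [ 0.2 -0.3 -0.2] T [0.07 0.04 0.02] w 0.0851 q6 2.68
x [0.9982 0.0593 0.0001] y [ 0.0001  0.     -1.    ] z [-0.0593  0.9982  0.    ] jaw deg 3.4
shift tool mm [ 201.3  -38.7 -702.6]
world ccw turn needed -73.4  -> ay = 73.4
```

```bash
python3 -m inch '0 0 0 16.8 -3.2 -58.5 0;0 0 0 16.8 -3.2 -58.5 0;0 0 0 16.8 -3.2 -58.5 0;0 0 0 16.8 -3.2 -58.5 0;0 0 0 16.8 -3.2 -58.5 0;0 0 0 16.8 -3.2 -58.5 0;0 0 0 16.8 -3.2 -58.5 0;0 0 0 16.8 -3.2 -58.5 0;0 0 0 16.8 -3.2 -58.5 0;0 0 0 16.8 -3.2 -58.5 0;0 0 0 16.8 -3.2 -58.5 0;0 0 0 16.8 -3.2 -58.5 0' 
python3 -m inch '0 -10.6 0 0 0 0 0;0 -10.6 0 0 0 0 0;0 -10.6 0 0 0 0 0;0 -10.6 0 0 0 0 0;0 -10.6 0 0 0 0 0;0 -10.6 0 0 0 0 0;0 -10.6 0 0 0 0 0;0 -10.6 0 0 0 0 0;0 -10.6 0 0 0 0 0;0 -10.6 0 0 0 0 0;0 0 0 0 0 0 0'; python3 -c "
from h import *
togo([0.44,-0.23,0.27],110)
c=cam('wrist','w1.png')
for t,z in [('foot_grip',.112),('block_top',.088)]:
  print(t,[(np.round(d['point'],1),round(d['conf'],2),atz(c,*d['point'],z)[:2]) for d in bot.spot_point(t,'wrist')])
"
```

```text
clock: 3.9
eef_pos: [0.4449, -0.2301, 0.27]
tool_rot: [0.707, 0.023, -0.023, -0.707]
ft_force: [1.4, 0.3, 1.0]
grip_width: 0.0853
clock: 5.28
eef_pos: [0.4444, -0.2279, 0.2697]
tool_rot: [0.407, 0.578, -0.578, -0.407]
ft_force: [-0.0, 0.5, 0.4]
grip_width: 0.0856
t 5.28 tcp [ 0.4444 -0.2279  0.2697] F [-0.   0.5  0.4] T [ 0.04 -0.03  0.04] w 0.0856 q6 -0.82
x [-0.3358  0.9419  0.    ] y [-0.  0. -1.] z [-0.9419 -0.3358 -0.    ] jaw deg 109.62
shift tool mm [-0.5 -0.3  4.9]
world ccw turn needed 0.38  -> ay = -0.38
foot_grip [(array([318.3, 100.4]), 0.79, array([ 0.3588, -0.2209])), (array([345. , 282.5]), 0.7, array([ 0.5068, -0.1351])), (array([253.7, 216.2]), 0.56, array([ 0.4728, -0.2397]))]
block_top []
```

View pics/w1.png

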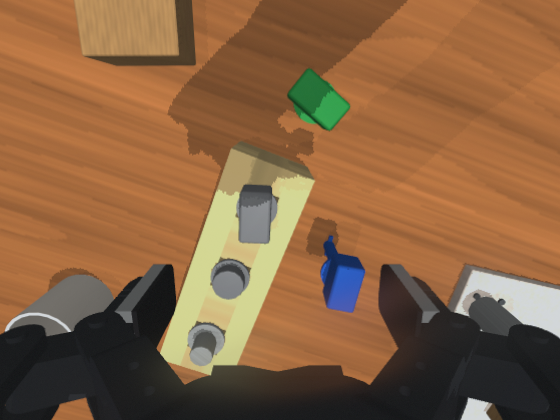

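```bash
python3 -c "
import cv2
a=cv2.imread('pics/w1.png')[165:265,205:305];cv2.imwrite('pics/w1c.png',cv2.resize(a,None,fx=6,fy=6,interpolation=cv2.INTER_CUBIC))"
```

```text
(no output)
```

View pics/w1c.png

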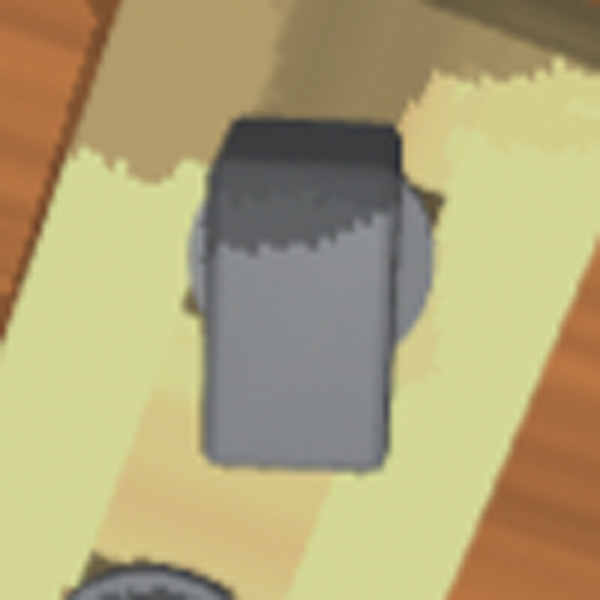

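```bash
python3 -c "
from h import *
c=bot.camera('wrist')
P=np.array([atz(c,205+u/6,165+v/6,0.126)[:2] for u,v in [(213,160),(400,163),(386,472),(201,467)]])
print(P,P.mean(0)); 
for a,b in [(0,3),(1,2),(0,1),(3,2)]:
  d=P[b]-P[a];print(np.linalg.norm(d),np.degrees(np.arctan2(d[1],d[0])))
t=P.mean(0)
togo([t[0],t[1],0.27],110)
"
```

```text
[[ 0.4514 -0.2578]
 [ 0.4429 -0.2325]
 [ 0.4881 -0.2189]
 [ 0.4965 -0.2451]] [ 0.4697 -0.2386]
0.04689797013843016 15.71390060293138
0.04720839424172114 16.777343474813943
0.02666997153880743 108.59846476115747
0.027531987930693228 107.8783945405571
t 5.47 tcp [ 0.4444 -0.2279  0.2697] F [ 0.1 -0.4 -0.1] T [-0.    0.02  0.04] w 0.0856 q6 -0.82
x [-0.3362  0.9418  0.    ] y [-0.  0. -1.] z [-0.9418 -0.3362  0.    ] jaw deg 109.64
shift tool mm [-18.5  -0.3 -20.2]
world ccw turn needed 0.36  -> ay = -0.36
```

```bash
python3 -m inch '0 2.3 0 -18.5 0 -20.2 0; 0 0 0 0 40 0 0;0 0 0 0 40 0 0;0 0 0 0 20 0 0;0 0 0 0 0 0 0'; python3 -c "
from h import *
togo([0.4697,-0.2386,0.097],107.3)
c=cam('wrist','w2.png')"
```

```text
clock: 6.1
eef_pos: [0.4684, -0.2378, 0.1679]
tool_rot: [-0.417, -0.57, 0.57, 0.42]
ft_force: [0.6, 0.5, -0.9]
grip_width: 0.0859
t 6.1 tcp [ 0.4684 -0.2378  0.1679] F [ 0.6  0.5 -0.9] T [ 0.03  0.02 -0.03] w 0.0859 q6 -0.77
x [-0.2989  0.9543  0.0031] y [-0.0039  0.002  -1.    ] z [-0.9543 -0.2989  0.0031] jaw deg 107.39
shift tool mm [-1.3 70.9 -1.2]
world ccw turn needed -0.09  -> ay = 0.09
```

View pics/w2.png

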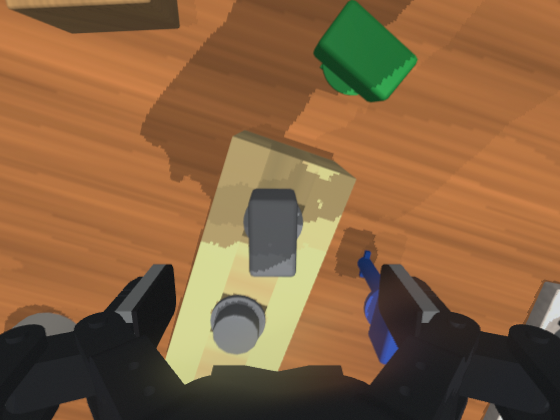

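```bash
python3 -c "
import cv2
a=cv2.imread('pics/w2.png')[170:290,220:340];cv2.imwrite('pics/w2c.png',cv2.resize(a,None,fx=5,fy=5,interpolation=cv2.INTER_CUBIC))"
```

```text
(no output)
```

View pics/w2c.png

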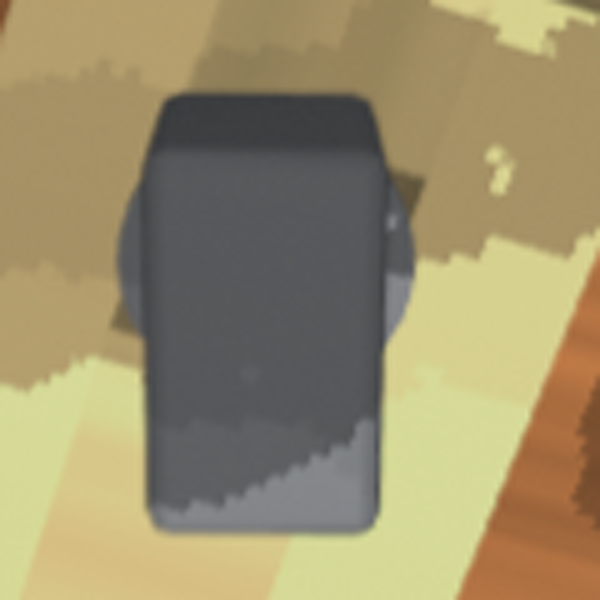

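```bash
python3 -c "
from h import *
c=bot.camera('wrist')
P=np.array([atz(c,220+u/5,170+v/5,0.126)[:2] for u,v in [(145,150),(386,150),(380,533),(149,533)]])
print(P,P.mean(0)); 
for a,b in [(0,3),(1,2),(0,1),(3,2)]:
  d=P[b]-P[a];print(np.linalg.norm(d),np.degrees(np.arctan2(d[1],d[0])))
t=P.mean(0)
togo([t[0],t[1],0.097],107.3)
"
```

```text
[[ 0.4532 -0.2591]
 [ 0.4452 -0.2333]
 [ 0.4902 -0.2192]
 [ 0.4985 -0.2456]] [ 0.4718 -0.2393]
0.047190045224313734 16.654583930298948
0.04719370132483872 17.37839206198402
0.027005042409377764 107.31337327554398
0.02760117947280185 107.29937157590365
t 6.2 tcp [ 0.4701 -0.2387  0.1704] F [ 0.3 -0.1  0.5] T [0.   0.05 0.02] w 0.0856 q6 -0.77
x [-0.2993  0.9542 -0.0006] y [ 0.0008 -0.0004 -1.    ] z [-0.9542 -0.2993 -0.0006] jaw deg 107.42
shift tool mm [-1.  73.5 -1.4]
world ccw turn needed -0.12  -> ay = 0.12
```

```bash
python3 -m inch '0 0 0 -0.8 25 -1 0; 0 0 0 0 25 0 0;0 0 0 0 13 0 0;0 0 0 0 10 0 0;0 0 0 0 0 0 0;0 0 0 0 0 0 0.3;0 0 0 0 0 0 0.6;0 0 0 0 0 0 1;0 0 0 0 0 0 1;0 0 0 0 0 0 1;0 0 0 0 0 0 1'; python3 -c "
from h import *
state()
c=cam('wrist','w3.png');cam('scene','s3.png')"
```

```text
clock: 7.58
eef_pos: [0.4713, -0.2392, 0.0973]
tool_rot: [0.419, 0.57, -0.57, -0.418]
ft_force: [-0.4, -0.5, 4.4]
grip_width: 0.0271
t 7.58 tcp [ 0.4713 -0.2392  0.0973] F [-0.4 -0.5  4.4] T [ 0.07  0.13 -0.03] w 0.0271 q6 -0.77
x [-0.2999  0.954  -0.0008] y [ 0.0011 -0.0005 -1.    ] z [-0.954  -0.2999 -0.0008] jaw deg 107.45
```

View pics/w3.png

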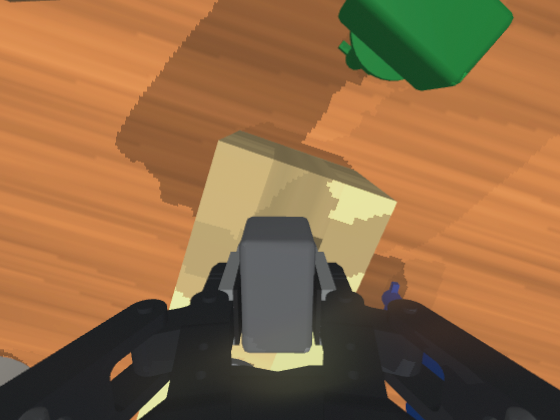

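```bash
python3 -m inch '0 0 0 0 -5 0 1;0 0 0 0 -10 0 1;0 0 0 0 -20 0 1;0 0 0 0 -25 0 1;0 0 0 0 -25 0 1;0 0 0 0 -25 0 1;0 0 0 0 -25 0 1;0 0 0 0 -10 0 1;0 0 0 0 0 0 1'; python3 -c "
from h import *
togo([0.519,0.085,0.24],107)
c=cam('wrist','w4.png');cam('scene','s4.png');T=cam('top')
S=bot.camera('scene')
a=cv2.imread('pics/s4.png')[130:330,120:320];cv2.imwrite('pics/s4c.png',cv2.resize(a,None,fx=3,fy=3,interpolation=cv2.INTER_CUBIC))
"
```

```text
clock: 8.8
eef_pos: [0.4711, -0.239, 0.2421]
tool_rot: [0.419, 0.57, -0.57, -0.418]
ft_force: [-0.2, -0.7, -2.5]
grip_width: 0.0271
t 8.8 tcp [ 0.4711 -0.239   0.2421] F [-0.2 -0.7 -2.5] T [ 0.05 -0.06 -0.02] w 0.0271 q6 -0.77
x [-0.2999  0.954  -0.0007] y [ 0.0008 -0.0004 -1.    ] z [-0.954  -0.2999 -0.0007] jaw deg 107.45
shift tool mm [ 294.8    2.  -142.9]
world ccw turn needed -0.45  -> ay = 0.45
```

View pics/w4.png

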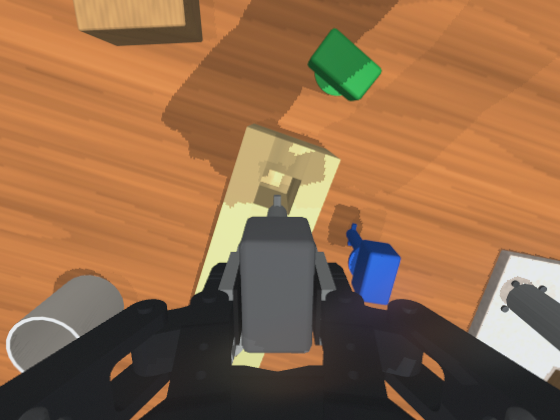

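View pics/s4c.png

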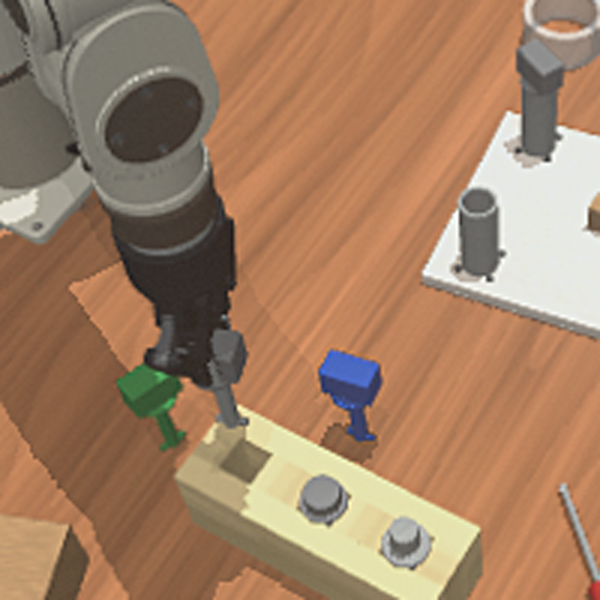

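```bash
python3 -m inch '0 0 0 21 0 -15 1;0 0 0 42 0 -30 1;0 0 0 42 0 -30 1;0 0 0 42 0 -30 1;0 0 0 42 0 -30 1;0 0 0 42 0 -30 1;0 0 0 42 0 -30 1;0 0 0 22 0 -17 1;0 0 0 0 0 0 1;0 0 0 0 0 0 1'; python3 -c "
from h import *
state()
c=cam('wrist','w5.png');print(ray(c,280,210))
for t,z in [('leg_mouth',.113),('thread_top',.049),('thread_floor',.038),('foot_grip',.26)]:
  print(t,[(np.round(d['point'],1),round(d['conf'],2),atz(c,*d['point'],z)[:2]) for d in bot.spot_point(t,'wrist')])
"
```

```text
clock: 10.25
eef_pos: [0.5841, 0.1055, 0.2408]
tool_rot: [-0.418, -0.569, 0.571, 0.419]
ft_force: [-0.0, -0.8, -1.0]
grip_width: 0.027
t 10.25 tcp [0.5841 0.1055 0.2408] F [-0.  -0.8 -1. ] T [-0.03 -0.01  0.01] w 0.027 q6 -0.13
x [-0.2997  0.954  -0.0002] y [-0.002  -0.0009 -1.    ] z [-0.954  -0.2997  0.0022] jaw deg 107.44
(array([0.5184, 0.0856, 0.3839]), array([ 0.2572,  0.0901, -0.9622]))
leg_mouth [(array([271., 117.]), 0.69, array([0.5226, 0.0822]))]
thread_top [(array([274.3, 115.3]), 0.67, array([0.5212, 0.0839]))]
thread_floor [(array([276.8, 115.8]), 0.82, array([0.521 , 0.0863]))]
foot_grip [(array([277.7, 284.6]), 0.96, array([0.5814, 0.1056]))]
```

View pics/w5.png

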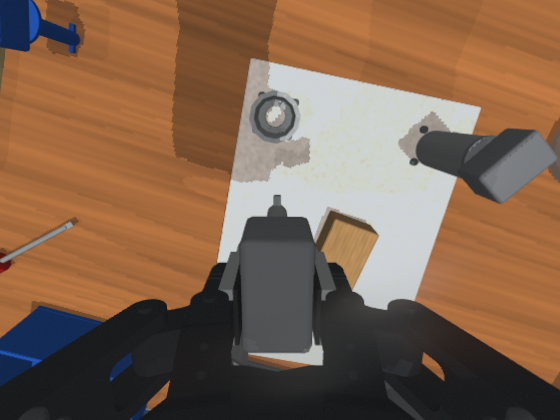

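Camera is right above the empty leg at (274,116); the insert seems visible in the bore. Enlarging it.

```bash
python3 -c "
import cv2
a=cv2.imread('pics/w5.png')
cv2.imwrite('pics/w5c.png',cv2.resize(a[85:147,243:305],None,fx=9,fy=9,interpolation=cv2.INTER_CUBIC))
cv2.imwrite('pics/w5d.png',cv2.resize(a[185:365,190:370],None,fx=3.3,fy=3.3,interpolation=cv2.INTER_CUBIC))"
```

```text
(no output)
```

View pics/w5c.png

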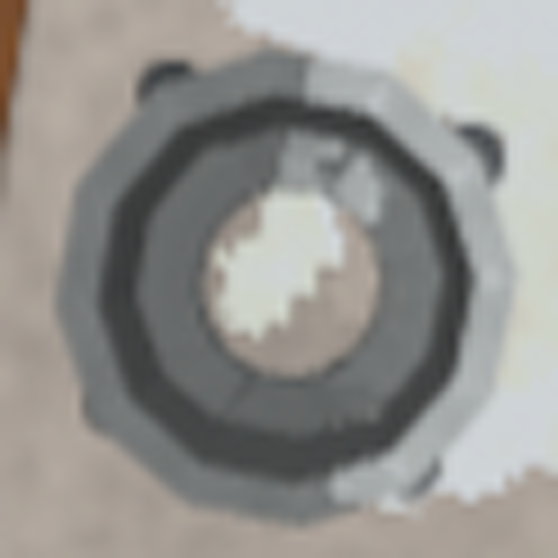

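View pics/w5d.png

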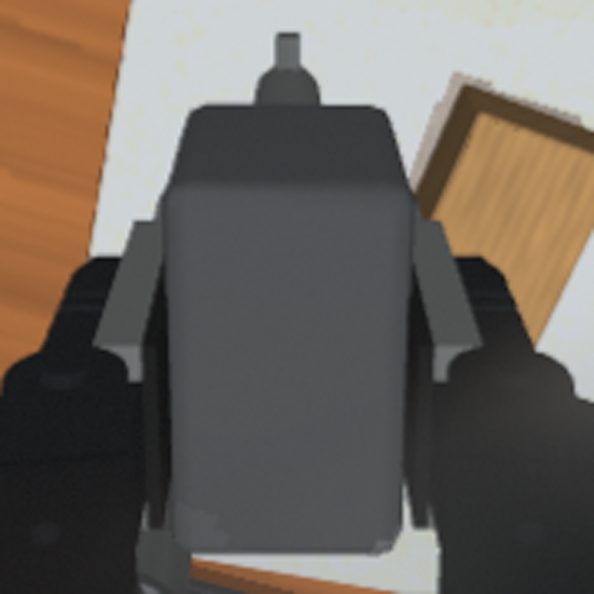

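```bash
python3 -m inch '0 0 0 0 35 0 1;0 0 0 0 35 0 1;0 0 0 0 0 0 1;0 0 0 0 0 0 1;0 0 0 0 0 0 1'; python3 -c "
from h import *
state()
c=cam('wrist','w6.png')
ims=[c['color'].astype(float)]+[bot.camera('wrist')['color'].astype(float) for _ in range(3)]
a=np.mean(ims,0)
p=proj(c,[.52,.0845,.113]).round().astype(int);print(p,proj(c,[.52,.0845,.049]))
u,v=p
b=a[max(v-40,0):v+40,u-40:u+40];print(max(v-40,0),u-40)
b=cv2.resize(b,None,fx=7,fy=7,interpolation=cv2.INTER_CUBIC)
b=np.clip((b-40)*2.2,0,255).astype(np.uint8)
cv2.imwrite('pics/w6c.png',b)
"
```

```text
clock: 11.12
eef_pos: [0.586, 0.1061, 0.1739]
tool_rot: [0.419, 0.571, -0.569, -0.417]
ft_force: [-0.6, -0.3, -1.8]
grip_width: 0.0271
t 11.12 tcp [0.586  0.1061 0.1739] F [-0.6 -0.3 -1.8] T [ 0.02 -0.03 -0.02] w 0.0271 q6 -0.13
x [-0.2996  0.9541 -0.0005] y [ 0.0038  0.0007 -1.    ] z [-0.954  -0.2996 -0.0039] jaw deg 107.44
[274 111] [274.876  110.7235]
71 234
```

View pics/w6c.png

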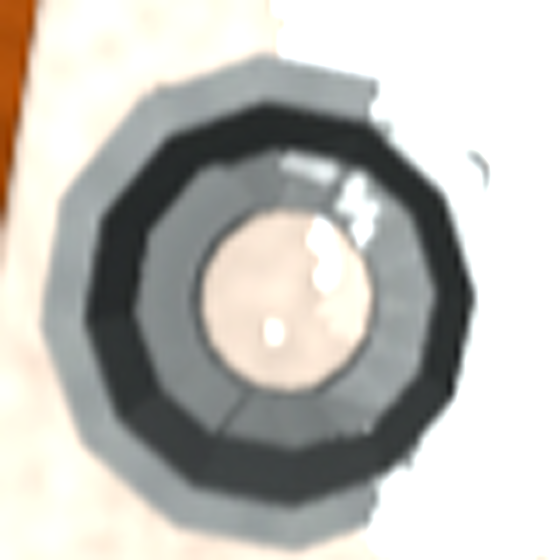

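```bash
python3 -c "
from h import *
ims=[cv2.imread('pics/w6.png').astype(float)]
c=bot.camera('wrist');ims.append(c['color'].astype(float));c=bot.camera('wrist');ims.append(c['color'].astype(float))
a=np.mean(ims,0).mean(2)
b=a[71+15:71+65,234+15:234+67]
print(np.percentile(b,[5,20,50,80]))
b=cv2.resize(b,None,fx=11,fy=11,interpolation=cv2.INTER_CUBIC)
b=np.clip((b-75)*5,0,255).astype(np.uint8)
cv2.imwrite('pics/w6d.png',b)
"
```

```text
[ 59.4444  67.8889 102.7222 144.    ]
```

View pics/w6d.png

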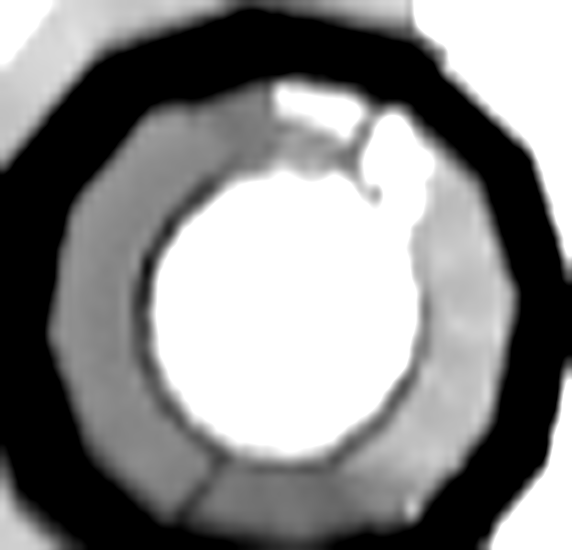

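```bash
python3 -c "
from h import *
o,M=state()
c=bot.camera('wrist')
print('rim',atz(c,273.5,113.8,.113),'insert',atz(c,274.4,114.2,.049))
E=np.array(c['extrinsics']);print('cam up in tool',M.T@E[1,:3],'right',M.T@E[0,:3])
zt=o['eef_pos'][2]+.126-.0973
H=np.array([atz(c,190+u/3.3-.35,185+v/3.3-.35,zt)[:2] for u,v in [(165,190),(412,190),(400,552),(172,552)]])
print(H,H.mean(0))
d=M.T@np.append(H.mean(0)-o['eef_pos'][:2],0);print('head off in tool mm',d*1000)
for a,b in [(0,3),(1,2),(0,1),(3,2)]:
  q=H[b]-H[a];print(np.linalg.norm(q),np.degrees(np.arctan2(q[1],q[0])))
# tip lug: px
for u,v in [(288,33)]:
  print('lug end',M.T@(atz(c,190+u/3.3,185+v/3.3,zt-.117+.005)-o['eef_pos'])*1000)
"
```

```text
t 11.43 tcp [0.5849 0.1061 0.1722] F [ 0.5 -0.1 -1.6] T [-0.02 -0.01  0.03] w 0.027 q6 -0.13
x [-0.2999  0.954  -0.0001] y [ 0.0008  0.0001 -1.    ] z [-0.954  -0.2999 -0.0009] jaw deg 107.45
rim [0.5204 0.0846 0.113 ] insert [0.521  0.0848 0.049 ]
cam up in tool [0.0013 0.272  0.9623] right [ 1.      0.0001 -0.0013]
[[0.5653 0.0867]
 [0.5574 0.1121]
 [0.6012 0.1258]
 [0.6093 0.0999]] [0.5833 0.1061]
head off in tool mm [ 0.535  -0.0014  1.5353]
0.04589625978587169 16.738477826902418
0.04589177255124521 17.300199960707385
0.026605970088267625 107.37826571233597
0.027055927996783902 107.38179904177498
lug end [ 0.9293 83.2872 14.9785]
```

```bash
python3 -m inch '0 0 0 0 -43 0 1;0 0 0 -2 0 30 1;0 0 0 0 0 33 1;0 0 0 0 0 0 1;0 0 0 0 0 0 1'; python3 -c "
from h import *
togo([.5222,.0847,.2],107.45)
c=cam('wrist','w7.png');cam('scene','s7.png')
a=cv2.imread('pics/s7.png')[90:250,200:360];cv2.imwrite('pics/s7c.png',cv2.resize(a,None,fx=3.7,fy=3.7,interpolation=cv2.INTER_CUBIC))
"
```

```text
clock: 12.1
eef_pos: [0.5258, 0.0854, 0.2151]
tool_rot: [0.419, 0.57, -0.57, -0.418]
ft_force: [0.0, 1.3, -1.5]
grip_width: 0.0269
t 12.1 tcp [0.5258 0.0854 0.2151] F [ 0.   1.3 -1.5] T [-0.   -0.05  0.01] w 0.0269 q6 -0.14
x [-0.2998  0.954  -0.0002] y [ 0.0015  0.0003 -1.    ] z [-0.954  -0.2998 -0.0015] jaw deg 107.45
shift tool mm [ 0.5 15.1  3.7]
world ccw turn needed 0.0  -> ay = -0.0
```

View pics/s7c.png

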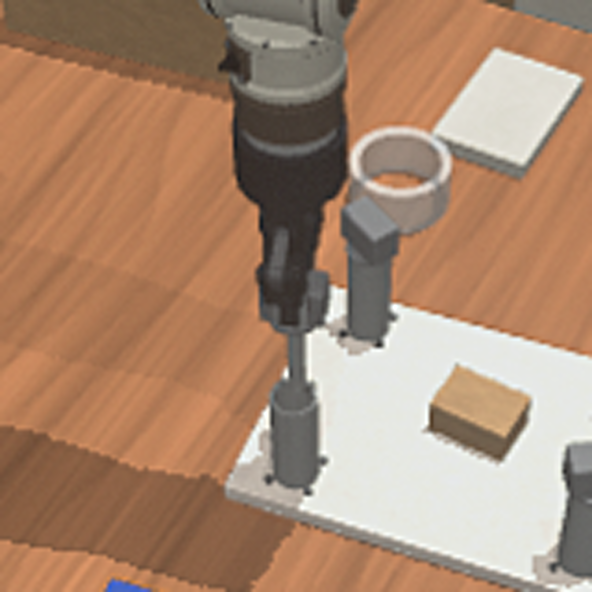

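View pics/w7.png

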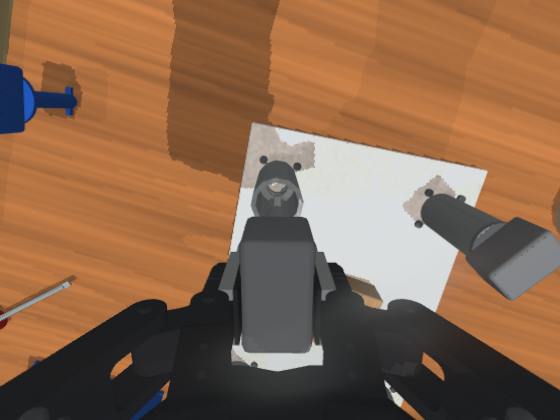

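```bash
python3 -m inch '0 0 0 0.5 0 3.6 1;0 0 0 0 0 0 1;0 0 0 0 0 0 1;0 0 0 0 0 0 1'; python3 -c "
from h import *
togo([.5222,.0847,.2],107.45)
c=cam('wrist','w8.png')
a=c['color'][150:300,200:350];cv2.imwrite('pics/w8c.png',cv2.resize(a,None,fx=4,fy=4,interpolation=cv2.INTER_CUBIC))
"
```

```text
clock: 12.7
eef_pos: [0.5217, 0.0847, 0.2147]
tool_rot: [-0.418, -0.57, 0.57, 0.418]
ft_force: [0.0, -0.1, -1.5]
grip_width: 0.0273
t 12.7 tcp [0.5217 0.0847 0.2147] F [ 0.  -0.1 -1.5] T [-0.04  0.01 -0.  ] w 0.0273 q6 -0.14
x [-0.2999  0.954  -0.    ] y [-0. -0. -1.] z [-0.954  -0.2999  0.    ] jaw deg 107.45
shift tool mm [-0.1 14.7 -0.5]
world ccw turn needed -0.0  -> ay = 0.0
```

View pics/w8c.png

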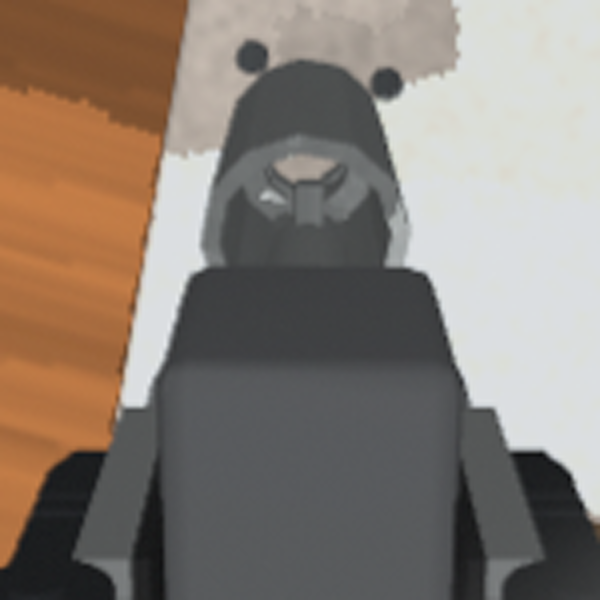

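```bash
python3 -m inch '0 0 0 -0.5 4 -0.3 1;0 0 0 0 8 0 1;0 0 0 0 8 0 1;0 0 0 0 8 0 1;0 0 0 0 0 0 1'; python3 -c "
from h import *
togo([.522,.0845,.15],107.45)"
```

```text
clock: 13.38
eef_pos: [0.5214, 0.0842, 0.1856]
tool_rot: [-0.418, -0.57, 0.571, 0.419]
ft_force: [0.1, -0.0, -2.3]
grip_width: 0.027
t 13.38 tcp [0.5214 0.0842 0.1856] F [ 0.1 -0.  -2.3] T [-0.   -0.01  0.02] w 0.027 q6 -0.14
x [-0.2999  0.954   0.0003] y [-0.0019 -0.0003 -1.    ] z [-0.954  -0.2999  0.0019] jaw deg 107.45
shift tool mm [ 0.2 35.6 -0.7]
world ccw turn needed -0.0  -> ay = 0.0
```

```bash
python3 -m inch '0 0 0 0 8 0 1;0 0 0 0 8 0 1;0 0 0 0 8 0 1;0 0 0 0 8 0 1;0 0 0 0 4 0 1;0 0 0 0 0 0 1'; python3 -c "
from h import *
togo([.522,.0845,.137],107.45)"
```

```text
clock: 14.12
eef_pos: [0.5218, 0.0842, 0.1503]
tool_rot: [-0.418, -0.57, 0.57, 0.419]
ft_force: [-0.6, 0.7, -1.3]
grip_width: 0.0274
t 14.12 tcp [0.5218 0.0842 0.1503] F [-0.6  0.7 -1.3] T [-0.01 -0.    0.  ] w 0.0274 q6 -0.14
x [-0.2999  0.954   0.0001] y [-0.0008 -0.0001 -1.    ] z [-0.954  -0.2999  0.0008] jaw deg 107.45
shift tool mm [ 0.2 13.3 -0.3]
world ccw turn needed -0.0  -> ay = 0.0
```

```bash
python3 -m inch '0 0 0 0 3 0 1;0 0 0 0 3 0 1;0 0 0 0 3 0 1;0 0 0 0 2 0 1;0 0 0 0 0 0 1'; python3 -m inch '0 0 0 0 1 0 1;0 0 0 0 1 0 1;0 0 0 0 0 0 1'
```

```text
clock: 14.75
eef_pos: [0.5219, 0.0842, 0.1395]
tool_rot: [-0.418, -0.57, 0.57, 0.418]
ft_force: [-0.3, 0.3, 0.0]
grip_width: 0.0269
clock: 15.12
eef_pos: [0.522, 0.0842, 0.1377]
tool_rot: [-0.418, -0.57, 0.57, 0.418]
ft_force: [0.7, 0.4, -1.6]
grip_width: 0.0274
```

```bash
python3 -m inch '0 0 0 0 0.7 0 1;0 0 0 0 0 0 1'; python3 -m inch '0 0 0 0 0.7 0 1;0 0 0 0 0 0 1'
```

```text
clock: 15.38
eef_pos: [0.522, 0.0842, 0.1369]
tool_rot: [-0.418, -0.57, 0.57, 0.418]
ft_force: [-0.6, 0.0, -1.5]
grip_width: 0.0271
clock: 15.62
eef_pos: [0.522, 0.0842, 0.1362]
tool_rot: [-0.418, -0.57, 0.57, 0.418]
ft_force: [0.2, 0.2, -1.9]
grip_width: 0.0271
```

```bash
for i in 1; do python3 -m inch '0 0 0 0 0.8 0 1;0 0 0 0 0 0 1'; python3 -m inch '0 0 0 0 0.8 0 1;0 0 0 0 0 0 1';python3 -m inch '0 0 0 0 0.8 0 1;0 0 0 0 0 0 1'; done
```

```text
clock: 15.88
eef_pos: [0.522, 0.0842, 0.1354]
tool_rot: [-0.418, -0.57, 0.57, 0.418]
ft_force: [-0.2, 0.2, -1.2]
grip_width: 0.0277
clock: 16.12
eef_pos: [0.522, 0.0842, 0.1346]
tool_rot: [-0.418, -0.57, 0.57, 0.418]
ft_force: [-0.4, -0.7, -1.7]
grip_width: 0.027
clock: 16.38
eef_pos: [0.522, 0.0842, 0.1338]
tool_rot: [-0.418, -0.57, 0.57, 0.418]
ft_force: [0.4, 0.4, -1.7]
grip_width: 0.0271
```

```bash
python3 -m inch '0 0 0 0 1 0 1;0 0 0 0 1 0 1;0 0 0 0 0 0 1'; python3 -m inch '0 0 0 0 1 0 1;0 0 0 0 1 0 1;0 0 0 0 0 0 1'; python3 -m inch '0 0 0 0 0.8 0 1;0 0 0 0 0 0 1';python3 -m inch '0 0 0 0 0.8 0 1;0 0 0 0 0 0 1'
```

```text
clock: 16.75
eef_pos: [0.5219, 0.0842, 0.1318]
tool_rot: [-0.418, -0.57, 0.57, 0.418]
ft_force: [-0.5, 0.2, -2.1]
grip_width: 0.0273
clock: 17.12
eef_pos: [0.522, 0.0842, 0.1298]
tool_rot: [-0.418, -0.57, 0.57, 0.418]
ft_force: [-0.5, 0.2, -2.2]
grip_width: 0.0272
clock: 17.38
eef_pos: [0.522, 0.0842, 0.1291]
tool_rot: [-0.418, -0.57, 0.57, 0.418]
ft_force: [0.5, -0.2, -1.0]
grip_width: 0.0273
clock: 17.62
eef_pos: [0.522, 0.0842, 0.1282]
tool_rot: [-0.418, -0.57, 0.57, 0.418]
ft_force: [-0.0, 0.3, -1.1]
grip_width: 0.0267
```

Dropped well past the insert's face with no force: the lugs are in the gaps. Feeling for the floor.

```bash
python3 -m inch '0 0 0 0 0.8 0 1;0 0 0 0 0 0 1';python3 -m inch '0 0 0 0 0.6 0 1;0 0 0 0 0 0 1';python3 -m inch '0 0 0 0 0.5 0 1;0 0 0 0 0 0 1'
```

```text
clock: 17.88
eef_pos: [0.5221, 0.0843, 0.1275]
tool_rot: [0.418, 0.57, -0.57, -0.418]
ft_force: [-0.4, -0.3, -1.8]
grip_width: 0.0275
clock: 18.12
eef_pos: [0.5222, 0.0843, 0.1272]
tool_rot: [0.418, 0.57, -0.57, -0.418]
ft_force: [-0.3, 1.1, 0.6]
grip_width: 0.0269
clock: 18.38
eef_pos: [0.5223, 0.0843, 0.127]
tool_rot: [0.419, 0.57, -0.57, -0.418]
ft_force: [-0.4, 0.1, 5.1]
grip_width: 0.0273
```

```bash
python3 -m inch '0 5 0 0 0.25 0 1;0 5 0 0 0.3 0 1;0 5 0 0 0.3 0 1;0 5 0 0 0.3 0 1;0 0 0 0 0 0 1'; python3 -c "
from h import *
togo([.522,.0845,.1223],107.45)"
```

```text
clock: 19.0
eef_pos: [0.5228, 0.084, 0.1258]
tool_rot: [0.511, 0.489, -0.489, -0.51]
ft_force: [0.0, -0.9, 2.6]
grip_width: 0.0269
t 19.0 tcp [0.5228 0.084  0.1258] F [ 0.  -0.9  2.6] T [-0.32 -0.09  0.03] w 0.0269 q6 0.2
x [ 0.0438  0.999  -0.0003] y [ 0.0019 -0.0004 -1.    ] z [-0.999   0.0438 -0.0019] jaw deg 87.49
shift tool mm [0.4 3.5 0.8]
world ccw turn needed 19.96  -> ay = -19.96
```

```bash
python3 -m inch '0 5 0 -0.4 0.3 0.3 1;0 5 0 -0.15 0.3 0.3 1;0 5 0 -0.15 0.3 0 1;0 5 0 -0.15 0.3 0 1;0 0 0 0 0 0 1'; python3 -c "
from h import *
togo([.522,.0830,.1223])"
```

```text
clock: 19.62
eef_pos: [0.5222, 0.0828, 0.125]
tool_rot: [0.589, 0.393, -0.392, -0.587]
ft_force: [-0.1, -1.6, 4.5]
grip_width: 0.0272
t 19.62 tcp [0.5222 0.0828 0.125 ] F [-0.1 -1.6  4.5] T [-0.64  0.08  0.02] w 0.0272 q6 0.55
x [ 0.3828  0.9238 -0.0005] y [ 0.0023 -0.0015 -1.    ] z [-0.9238  0.3828 -0.0027] jaw deg 67.49
shift tool mm [0.1 2.7 0.3]
```

```bash
python3 -m inch '0 5 0 0 0.3 0 1;0 5 0 0 0.3 0 1;0 5 0 -0.1 0.3 0 1;0 5 0 -0.1 0.3 0 1;0 0 0 0 0 0 1'; python3 -c "
from h import *
togo([.522,.0830,.1223])"
```

```text
clock: 20.25
eef_pos: [0.5217, 0.0827, 0.1237]
tool_rot: [0.648, 0.285, -0.284, -0.647]
ft_force: [-0.5, -3.1, 6.6]
grip_width: 0.0271
t 20.25 tcp [0.5217 0.0827 0.1237] F [-0.5 -3.1  6.6] T [-0.55  0.27  0.09] w 0.0271 q6 0.9
x [0.6756 0.7373 0.0001] y [ 0.0014 -0.0012 -1.    ] z [-0.7373  0.6756 -0.0019] jaw deg 47.5
shift tool mm [ 0.4  1.4 -0. ]
```

```bash
python3 -m inch '0 5 0 -0.3 0.3 -0.2 1;0 5 0 -0.3 0.25 -0.2 1;0 0 0 0 0 0 1'; python3 -c "
from h import *
togo([.522,.0830,.1223])
cam('scene','s9.png');c=cam('wrist','w9.png')
a=cv2.imread('pics/s9.png')[120:230,230:340];cv2.imwrite('pics/s9c.png',cv2.resize(a,None,fx=5,fy=5,interpolation=cv2.INTER_CUBIC))
"
```

```text
clock: 20.62
eef_pos: [0.5217, 0.0825, 0.1229]
tool_rot: [0.67, 0.228, -0.227, -0.669]
ft_force: [1.1, -1.1, 5.4]
grip_width: 0.0272
t 20.62 tcp [0.5217 0.0825 0.1229] F [ 1.1 -1.1  5.4] T [-0.23  0.04  0.03] w 0.0272 q6 1.07
x [0.7929 0.6094 0.0013] y [ 0.0016 -0.     -1.    ] z [-0.6094  0.7929 -0.001 ] jaw deg 37.54
shift tool mm [0.6 0.6 0.2]
```

View pics/s9c.png

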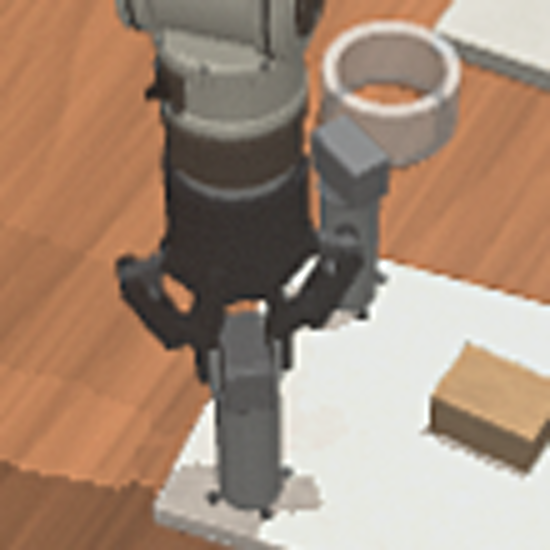

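View pics/w9.png

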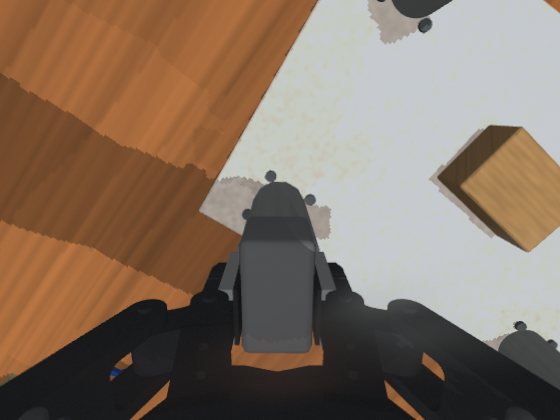

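```bash
python3 -m inch '0 4 0 -0.1 0.2 0 1;0 4 0 -0.1 0.2 0 1;0 0 0 0 0 0 1'; python3 -c "
from h import *
state()"
```

```text
clock: 21.1
eef_pos: [0.5213, 0.0823, 0.1225]
tool_rot: [0.684, 0.181, -0.18, -0.683]
ft_force: [0.0, -1.0, 5.1]
grip_width: 0.0275
t 21.1 tcp [0.5213 0.0823 0.1225] F [ 0.  -1.   5.1] T [-0.33  0.24  0.01] w 0.0275 q6 1.21
x [0.8699 0.4932 0.0008] y [ 0.0011 -0.0004 -1.    ] z [-0.4932  0.8699 -0.0009] jaw deg 29.55
```

```bash
python3 -m inch '0 4 0 -0.1 0.2 0 1;0 3 0 -0.1 0.2 0 1;0 0 0 0 0 0 1'; python3 -c "
from h import *
state()"
```

```text
clock: 21.48
eef_pos: [0.5208, 0.0821, 0.1223]
tool_rot: [0.694, 0.138, -0.138, -0.693]
ft_force: [-2.0, -1.8, 8.0]
grip_width: 0.0271
t 21.48 tcp [0.5208 0.0821 0.1223] F [-2.  -1.8  8. ] T [-0.44  0.43 -0.06] w 0.0271 q6 1.33
x [0.9235 0.3835 0.0004] y [ 0.0007 -0.0006 -1.    ] z [-0.3835  0.9235 -0.0008] jaw deg 22.55
```

```bash
python3 -m inch '0 3 0 -0.1 0.1 0 1;0 3 0 0 0 0 1;0 0 0 0 0 0 1'; python3 -c "
from h import *
state()
cam('scene','s10.png')
a=cv2.imread('pics/s10.png')[150:220,250:320];cv2.imwrite('pics/s10c.png',cv2.resize(a,None,fx=8,fy=8,interpolation=cv2.INTER_CUBIC))
"
```

```text
clock: 21.85
eef_pos: [0.521, 0.0824, 0.1223]
tool_rot: [0.7, 0.102, -0.101, -0.7]
ft_force: [-1.8, -0.6, 7.7]
grip_width: 0.0275
t 21.85 tcp [0.521  0.0824 0.1223] F [-1.8 -0.6  7.7] T [-0.28  0.33 -0.09] w 0.0275 q6 1.44
x [0.9586 0.2849 0.0013] y [ 0.0013  0.0001 -1.    ] z [-0.2849  0.9586 -0.0003] jaw deg 16.55
```

View pics/s10c.png

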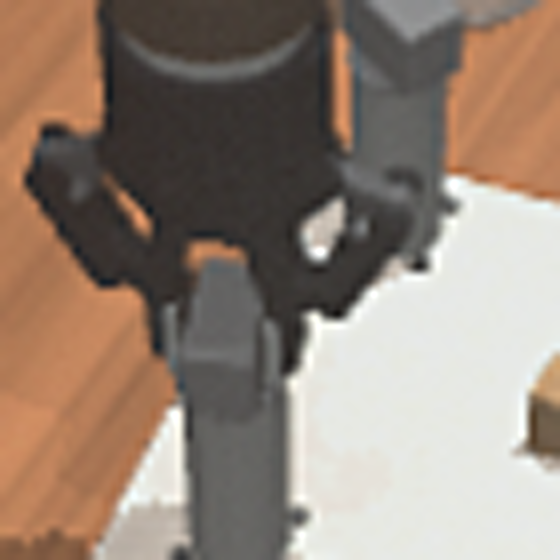

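```bash
python3 -m inch '0 0 0 0 -0.5 0 1;0 0 0 0 0 0 0.6;0 0 0 0 0 0 0;0 0 0 0 0 0 0;0 0 0 0 0 0 0;0 0 0 0 0 0 0;0 0 0 0 0 0 0'; python3 -c "
from h import *
state()
c=cam('wrist','w11.png')"
```

```text
clock: 22.78
eef_pos: [0.5206, 0.0824, 0.1219]
tool_rot: [-0.7, -0.101, 0.101, 0.7]
ft_force: [-0.0, -0.7, 0.1]
grip_width: 0.0859
t 22.77 tcp [0.5206 0.0824 0.1219] F [-0.  -0.7  0.1] T [-0.03  0.03  0.02] w 0.0859 q6 1.44
x [0.959  0.2833 0.    ] y [ 0.  0. -1.] z [-0.2833  0.959   0.    ] jaw deg 16.45
```

View pics/w11.png

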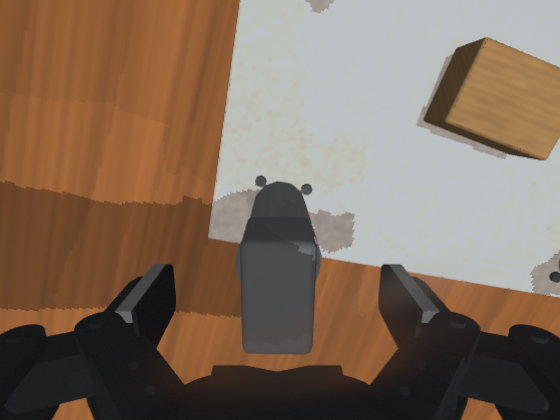

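```bash
python3 -m inch '0 0 0 0 -15 0 0;0 0 0 0 -35 0 0;0 0 0 0 -40 0 0;0 0 0 0 -20 0 0;0 0 0 0 0 -50 0;0 0 0 0 0 -55 0;0 0 0 0 0 -55 0;0 0 0 0 0 0 0;0 0 0 0 0 0 0'; python3 -c "
from h import *
state()
c=cam('wrist','w12.png');s=cam('scene','s12.png')
a=s['color'][140:220,250:330];cv2.imwrite('pics/s12c.png',cv2.resize(a,None,fx=7,fy=7,interpolation=cv2.INTER_CUBIC))
"
```

```text
clock: 23.95
eef_pos: [0.5659, -0.0711, 0.2325]
tool_rot: [-0.7, -0.101, 0.101, 0.7]
ft_force: [0.4, -0.2, -0.1]
grip_width: 0.0857
t 23.95 tcp [ 0.5659 -0.0711  0.2325] F [ 0.4 -0.2 -0.1] T [-0.01 -0.02 -0.04] w 0.0857 q6 1.16
x [0.9592 0.2826 0.0005] y [ 0.0004  0.0004 -1.    ] z [-0.2826  0.9592  0.0003] jaw deg 16.41
```

View pics/w12.png

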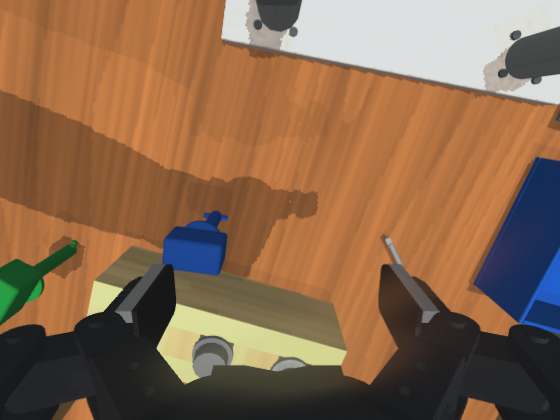

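View pics/s12c.png

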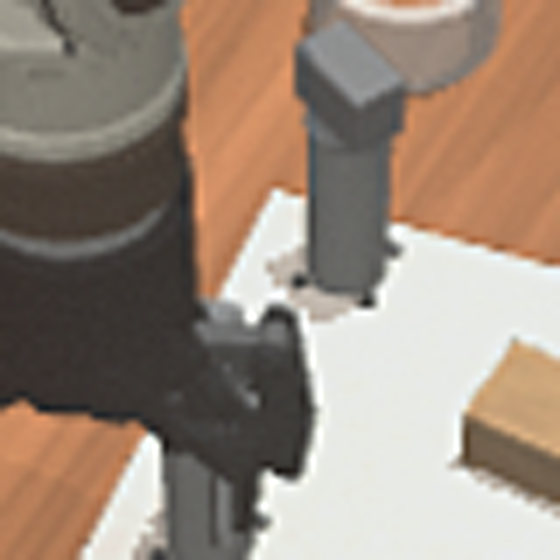

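```bash
python3 -m inch '0 0 0 -48 -8 -4 0;0 0 0 -48 -8 -4 0;0 0 0 -48 -8 -4 0;0 0 0 -48 -8 -4 0;0 0 0 -48 -8 -4 0;0 0 0 -48 -8 -4 0;0 0 0 0 0 0 0;0 0 0 0 0 0 0;0 0 0 0 0 0 0'; python3 -c "
from h import *
state()
s=cam('scene','s13.png');T=cam('top','t13.png')
a=s['color'][160:220,250:310];cv2.imwrite('pics/s13c.png',cv2.resize(a,None,fx=9.5,fy=9.5,interpolation=cv2.INTER_CUBIC))
a=T['color'][195:255,245:305];cv2.imwrite('pics/t13c.png',cv2.resize(a,None,fx=9,fy=9,interpolation=cv2.INTER_CUBIC))
print(proj(s,[.5206,.084,.113]),proj(s,[.5206,.084,.151]),proj(T,[.5206,.084,.151]))
"
```

```text
clock: 25.18
eef_pos: [0.2973, -0.1751, 0.2798]
tool_rot: [-0.7, -0.102, 0.102, 0.7]
ft_force: [-0.8, 0.2, -0.1]
grip_width: 0.0856
t 25.18 tcp [ 0.2973 -0.1751  0.2798] F [-0.8  0.2 -0.1] T [-0.05  0.04 -0.01] w 0.0856 q6 0.75
x [0.9585 0.2853 0.0001] y [ 0.      0.0002 -1.    ] z [-0.2853  0.9585  0.0002] jaw deg 16.57
[278.3885 196.2619] [278.071  187.5442] [275.7614 224.3778]
```

View pics/s13c.png

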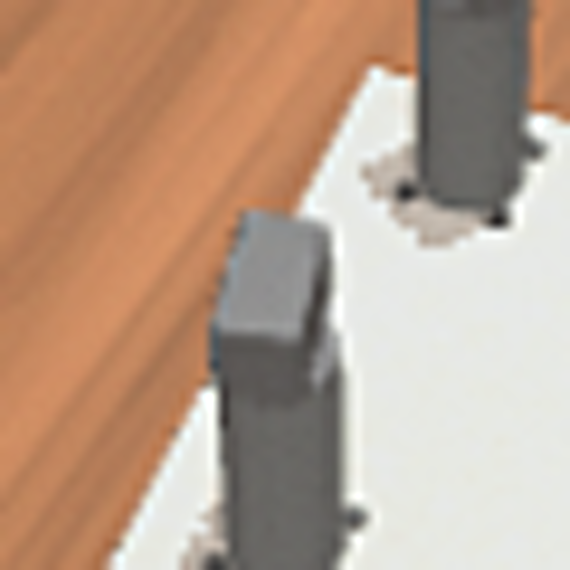

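View pics/s13.png

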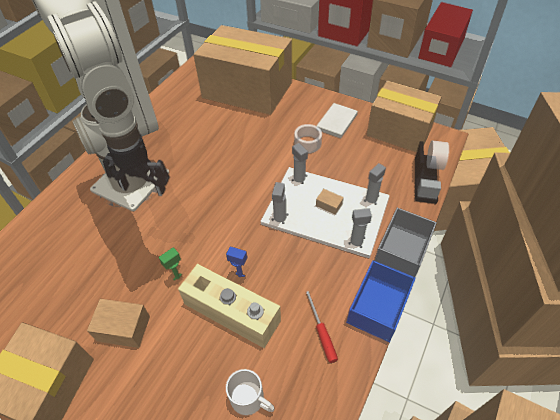

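View pics/t13c.png

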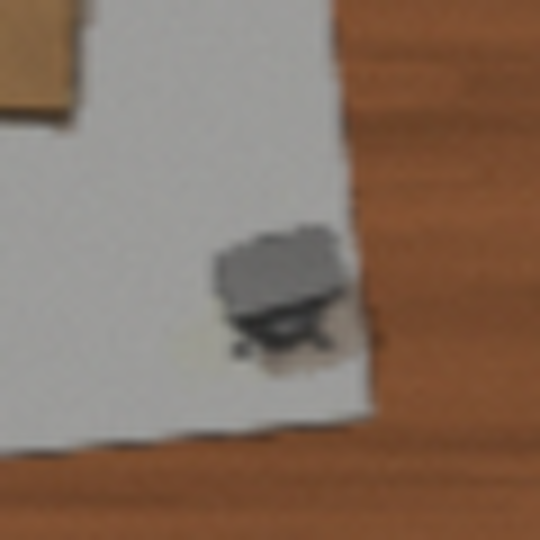

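```bash
python3 -c "
from workcell import bot
print(bot.job_done())"
```

```text
the job is handed in; nothing more can be done
None
```

The foot with the oblong head is screwed into the empty leg, the gripper has let go and moved clear, and the job is handed in at about 25 s of the 72 s. No verdict is reported, so the result below is from my own checks.

**What I did:**
- I lifted the grey oblong foot upright out of its pocket.
- From above the leg, the wrist camera showed the insert's gaps lying along the foot's lugs, so no turning search was needed.
- The lugs went through the gaps on the first descent, and I felt the slot floor at about 7 N.
- I then turned it about 91° (1.59 rad) clockwise with under 10 N of push.

**Last checks:**
- **Seating:** the tool stopped at z = 0.1223 m and stayed there for the last 6° of turning. That puts the flange at 0.113 m, which is the height of the rim.
- **Release:** after opening, the force on the tool was about 0, and the foot stayed upright in the leg.
- **Everything else:** in the final scene picture the other things looked unmoved. I judged this by eye, not by measuring.
- **Slight disagreement:** the head's top in that picture was 1.5 px below where I predicted it. The camera is no finer than that, so I went by the height and force readings.

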